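# Shut the cement tin and the loose dye bottle

## Task

Close up the cobbler's bench: swing the strapped cap of the wide cement tin over onto its neck and then screw it fully home, clockwise until it stops. One of the two twin brown bottles has its cap standing proud, only started on its thread: screw that one fully home too. Leave the other bottle's cap tight, and leave everything else on the bench standing where it is.

Things in the scene. Friction and masses are not known exactly. Their poses are not given: they have to be found in the camera images.
- tin: wide squat aluminium cement tin, fixed to the bench, body 76 mm diameter, shoulder at z 58 to 64 mm, neck 36 mm diameter up to z 80 mm. Origin: centre of its underside; z up; its x axis points from the neck towards the strap's hinge pin
- strap_pin (a point): middle of the strap's hinge pin, on the tin's shoulder: 36 mm along the tin's x from its axis, 66.5 mm above its underside; the pin runs along the tin's y
- strap (a joint): angle in rad of the flat 3 mm steel strap that carries the tin's cap about its pin: 0 = lying level with the cap square over the neck (hard stop), growing as it swings up and over towards the tin's +x, at most 2.0; starts at 1.4 to 1.9, the cap's top then facing away from the tin. Stiff: stays where it is left, about 1.5 N at the cap moves it
- tincap (a joint): the tin's black screw cap, turning in the strap, 50 mm diameter, 22 mm tall, ribbed. Rad: 0 = just started on the thread, 2.6 = home at a hard stop; grows clockwise from above, sinking 3 mm per rad. Turns at 0.12 N m, stays where left, is not turned by pressing. With the strap at 0 its underside is 69.2 mm above the bench when home, 77 mm when just started
- tincap_top (a point): centre of the top face of the tin's cap; z points out of the top, along the cap's axis. Seen from the hinge pin with the strap at 0 and the cap just started: 36 mm towards the neck and 32.5 mm up
- bottle_b: brown glass bottle with a paper label, fixed to the bench, body 60 mm diameter, shoulder at z 85 to 95 mm: the one whose cap stands proud. Origin: centre of its underside; z up
- bottle_c: its identical twin, fixed, with its cap fully home. Origin: centre of its underside; z up
- cap_b (a joint): the proud black cap of bottle_b, 36 mm diameter, starting at 0.2 to 1.2, 22 mm tall, ribbed. Rad: 0 = just started on the thread, 2.6 = home at a hard stop; grows clockwise from above, sinking 3 mm per rad. Turns at 0.12 N m, stays where left, is not turned by pressing. Its underside is 97.2 mm above the bench when home, 105 mm at 0
- cap_b_top (a point): centre of the top face of bottle_b's cap; z up, x and y turn with the cap
- cap_c (a joint): the same cap on bottle_c; already home; to be left tight
- cap_c_top (a point): centre of the top face of bottle_c's cap (119 mm above the bench)
- spray: loose aluminium bottle close beside the tin, 40 mm diameter, 130 mm tall. Origin: centre of its underside; z up
- flask1: loose white flask close beside bottle_b, 36 mm diameter, narrow above z 100 mm, 145 mm tall. Origin: centre of its underside; z up
- flask2: loose grey flask close beside bottle_b on its other side, 36 mm diameter, 145 mm tall. Origin: centre of its underside; z up
- flask3: loose white flask close beside bottle_c, 36 mm diameter, narrow above z 100 mm, 145 mm tall. Origin: centre of its underside; z up
- polish: loose flat steel polish tin, 72 mm diameter, 24 mm high. Origin: centre of its underside
- brush: loose shoe brush lying bristles down, 120 x 42 x 36 mm. Origin: centre of its underside
- heelblock: loose block of rubber and cork, 75 x 60 x 40 mm. Origin: centre of its underside
Not all that is in view belongs to the job. Of the things shaped like the heelblock, the rubber one is meant.

How it is judged:
On the way:
1. the tin's cap is swung down over the neck (strap within 0.12 rad of level) before it is screwed (turned less than 1 rad) (value of joint strap below 0.12 rad and value of joint tincap below 1 rad), for 0.1 s.
At the end, for the whole second after the job is handed in: the strap lies within 0.08 rad of level; the tin's cap and both bottle caps are screwed home (each above 2.4 of 2.6 rad); each of the seven loose things stands upright (within 0.2 rad) within 25 mm of where it started (value of joint strap below 0.08 rad and value of joint each of tincap, cap_b, cap_c above 2.4 rad and distance of each of spray, flask1, flask2, flask3, polish, brush, heelblock from where it was at the start of the episode below 0.025 m and angle between each of spray, flask1, flask2, flask3, polish, brush, heelblock's own z axis and vertical below 0.2 rad); the robot touches nothing.
It fails at once if the tight cap of bottle_c is loosened below 2.3 rad (value of joint cap_c below 2.3 rad).
It fails at once if a bottle or flask is knocked over (tilted more than 0.6 rad) (angle between any of spray, flask1, flask2, flask3's own z axis and vertical above 0.6 rad).
It also fails if it takes over 72 s, if anything falls off the work surface, if the arm or the gripper's body presses on something with over 40 N, if the wrist force passes 120 N, or if a joint passes its speed limit or range.

## Robot

A 6-joint arm with a two-finger parallel gripper is mounted at the origin on the work surface. World frame = base frame: x ahead of the robot, y to its left, z up, the work surface at z = 0. Lengths are in m, angles in rad, forces in N, time in s.
With the tool pointing down it reaches from about 0.375 to 0.975 m from the base axis. Payload 3.8 kg.
Tool frame: the origin (TCP) lies at the very end of the fingers, on their centre line; the grasp point (between the pads) lies 19 mm behind it; z points along the fingers, y is the line along which they close (so a half turn about z gives the same grasp; the last joint's range is limited). The gripper opens to 85 mm and grips with 20 to 120 N. Pads are 22 mm wide; open, the fingers measure 114 mm over their backs; the gripper's body (76 mm by 85 mm) begins 54 mm behind the grasp point. The pads swing forward as they close: fully open they stand 13 mm farther back than shut.
Start: joints at [1.197, 0.264, 1.604, -0, 1.274, -0.037], TCP at [0.223, 0.637, 0.231] pointing down, gripper open.
Joint ranges: [-2.63, 2.63], [-0.94, 2.18], [0.31, 2.57], [-1.31, 4.45], [0, 2.66], [-2.55, 2.55]. Speed limits (rad/s): [2.57, 2.57, 3.14, 3.14, 3.14, 3.14].

## Interface

Orientations are given as a rotation vector (axis times angle).
In Python, from workcell import read_state, read_camera, calibration, finish_job gives the robot as it stands.
- The arm moves only by the tool step_arm, never from a script. Its argument "commands" is a list of rows, each an object of numbers: "fingers": the gripper's target within -1 to 1 (shut at 1, half-way at 0, fully open at -1); "dx", "dy", "dz": the shift along the tool's x, y, z in m; "roll": the turn about the tool's z in degrees. In form: [{"fingers": .., "dx": .., "dy": .., "dz": .., "roll": ..}, ...]. A call has 1 to 8 rows; each row is the pose to reach, as a shift and turn from the pose commanded when the call began, along the tool's axes at that moment; what a row does not reach only later rows make up. A row lasts 1/8 s, in which the tool goes at most 62.5 mm and 10.7 degrees, less where a joint would pass 70% of its speed; a pose out of reach is approached as far as the arm can. A call with a gripper value outside its range is refused whole. The fingers move at their own pace and stop on an object; "squeeze" is the grip in N (left out, the last holds). Time passes only in rows, so rows that repeat a pose let the fingers close. It gives the time, the measured TCP pose, the force, the opening and the grip force at its end, in the units of the state.
- read_state(): the state, without advancing time (a new reading comes with each control period).
- read_camera(name): name is "scene" or "top" or "wrist"; returns (picture, depth): 480x640x3 uint8, blue, green, red; 480x640 float32, m along the optical axis (not along the pixel's ray), 0 where there is no reading.
- calibration(name): a dict with "intrinsics" (3x3 intrinsics, pixels), "world_to_cam" (4x4, takes a point from world to camera coordinates). Camera axes: x right, y up, looking along -z (the intrinsics and any distortion apply to the point x, -y, -z); pixel columns grow to the right and rows downward; lengths in m; the calibration is good to about 2 mm. A picture is of the moment at which its call begins: read the wrist's pose just before it. calibration takes no time and is no camera call; for the wrist camera it gives the pose at the moment of the call.
- finish_job(): hands the job in; it is judged then, once.
The state is a dict: "time": time; "q": joint angles; "joint_vel": joint speeds; "joint_torque": joint torques, N m; "tool_pos": TCP position; "tcp_rot": TCP orientation; "wrist_force": force on the tool from outside, world axes, zero at the start; "torque": the same for the moment, N m; "width": opening from 0.0 (shut) to 1.0 (fully open); "grip_force": force on a finger pad.
Only numpy, scipy, OpenCV 4.12 (cv2) and the standard library are available. Lean on these libraries where they do the work, as an engineer would, in place of code of your own. Each camera call takes 0.05 s, during which the arm holds its last target. There are 200 camera calls.

## Working session

There is one attempt and no reset: what is moved stays moved. The work goes in short steps, Python scripts to look and compute and a tool call to move; the robot and the scene stay as the last step left them, time stands still between calls to the robot, and variables do not carry over. Pictures are saved under pics/ and viewed, at most 10 in all, crops included, and the job is handed in when it is done.

Besides the shell and the picture viewer there is one more tool, called after "Request:" as name(argument=value, ...), one argument or row to a line, values as JSON. step_arm: Moves the arm, as the interface text tells. Its arguments: {"type":"object","properties":{"commands":{"type":"array","items":{"type":"object","properties":{"fingers":{"type":"number"},"dx":{"type":"number"},"dy":{"type":"number"},"dz":{"type":"number"},"roll":{"type":"number"}}}},"squeeze":{"type":"number"}},"required":["commands"]}

```bash
mkdir -p pics; cat > h.py <<'E'
import numpy as np, cv2
from workcell import *
def snap(n):
    c=calibration(n); im,d=read_camera(n); return im,d,np.array(c["intrinsics"]),np.array(c["world_to_cam"])
def cloud(d,K,W):
    v,u=np.mgrid[:480,:640]; x=(u-K[0,2])/K[0,0]*d; y=(v-K[1,2])/K[1,1]*d
    P=np.stack([x,-y,-d,np.ones_like(d)],-1)@np.linalg.inv(W).T
    P=P[...,:3].copy(); P[d<=0]=np.nan; return P
E
python3 - <<'E'
from h import *
s=read_state(); print({k:np.round(v,3) for k,v in s.items()})
for n in("top","scene"):
    im,d,K,W=snap(n); np.savez(n+"0.npz",im=im,d=d,K=K,W=W); cv2.imwrite(f"pics/{n}0.png",im)
    P=cloud(d,K,W); print(n,calibration(n).keys(),K.round(1).tolist(), np.linalg.inv(W)[:3,3])
E
```

```text
{'time': np.float64(0.0), 'q': array([ 1.197,  0.265,  1.605, -0.   ,  1.274, -0.037]), 'joint_vel': array([ 0.001,  0.001,  0.   ,  0.001,  0.002, -0.001]), 'joint_torque': array([-1.0000e-03, -5.1510e+01, -3.6732e+01, -0.0000e+00,  1.3000e-02,
        0.0000e+00]), 'tool_pos': array([0.223, 0.636, 0.23 ]), 'tcp_rot': array([-5.270e-01, -3.097e+00,  3.000e-03]), 'wrist_force': array([-0.407,  0.391,  0.46 ]), 'torque': array([ 0.001,  0.013, -0.018]), 'grip_force': np.float64(0.0), 'width': np.float64(1.002)}
top dict_keys(['intrinsics', 'world_to_cam']) [[528.9, 0.0, 321.8], [0.0, 528.9, 238.0], [0.0, 0.0, 1.0]] [ 0.4433695  -0.02156591  1.15678143]
scene dict_keys(['intrinsics', 'world_to_cam']) [[548.7, 0.0, 329.1], [0.0, 548.7, 242.0], [0.0, 0.0, 1.0]] [ 1.15963584 -0.14245835  1.11471693]
```

```bash
ls
```

```text
h.py
pics
scene0.npz
top0.npz
```

View pics/top0.png

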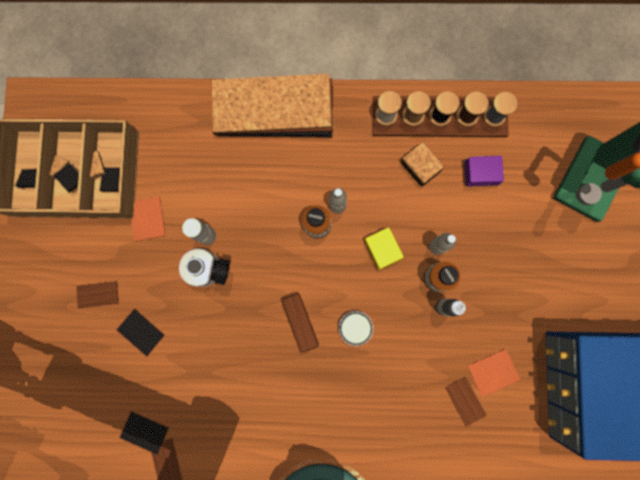

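View pics/scene0.png

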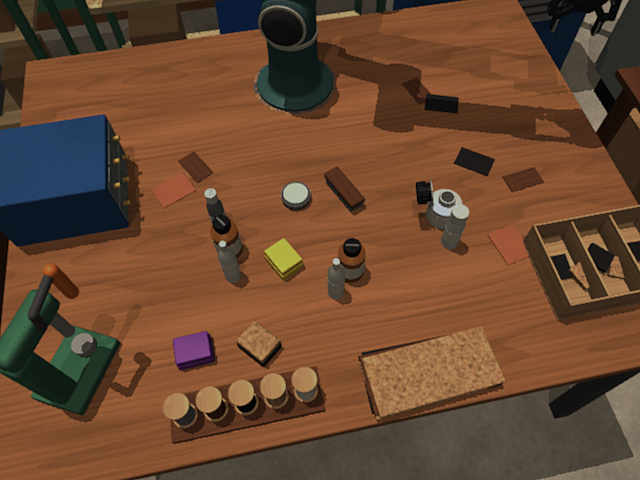

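The top view shows the tin's neck at px (195,267), its flipped cap at (220,270) and the spray at (200,230). Bottle_c, with one flask, is at (316,220). Bottle_b is at (445,275) with flasks on either side, at (443,243) and (452,307). Next I'll measure these.

```bash
python3 - <<'E'
from h import *
C=[]
for n in("top","scene"):
    z=np.load(n+"0.npz"); P=cloud(z["d"],z["K"],z["W"]); m=np.isfinite(P[...,0]); C.append((P[m],z["im"][m]))
    if n=="top":
        for u,v in((445,275),(443,243),(455,307),(316,217),(339,195),(195,267),(222,270),(195,228)): print((u,v),P[v,u].round(3))
for P,I in C:
    print("----")
    def reg(c,r,z0,z1):
        k=(np.hypot(P[:,0]-c[0],P[:,1]-c[1])<r)&(P[:,2]>z0)&(P[:,2]<z1); Q=P[k]
        if len(Q)<5: return None
        (a,b),rr=cv2.minEnclosingCircle(Q[:,:2].astype(np.float32)); return len(Q),np.round([a,b,rr],4),Q.mean(0).round(4)
    Z=np.load("top0.npz"); T=cloud(Z["d"],Z["K"],Z["W"])
    for nm,u,v,z0,z1 in(("capb",447,275,.112,.135),("f1",446,241,.13,.16),("f2",457,307,.13,.16),("capc",316,217,.112,.13),("f3",339,193,.13,.16),("neck",195,267,.075,.09),("shoulder",195,267,.055,.066),("spray",193,228,.12,.14),("tincap",220,270,.03,.2)):
        print(nm,reg(T[v,u],.03 if nm!="shoulder" else .05,z0,z1))
E
```

```text
(445, 275) [ 0.498 -0.234  0.128]
(443, 243) [ 0.562 -0.234  0.111]
(455, 307) [ 0.437 -0.249  0.143]
(316, 217) [0.608 0.018 0.124]
(339, 195) [ 0.649 -0.027  0.143]
(195, 267) [0.508 0.265 0.082]
(222, 270) [0.501 0.201 0.123]
(195, 228) [0.582 0.256 0.13 ]
----
capb (302, array([ 0.4972, -0.2412,  0.0193]), array([ 0.4972, -0.2406,  0.1234]))
f1 (60, array([ 0.5656, -0.2422,  0.0076]), array([ 0.5652, -0.2413,  0.1434]))
f2 (161, array([ 0.435 , -0.2537,  0.0127]), array([ 0.4351, -0.2527,  0.1442]))
capc (268, array([0.6098, 0.02  , 0.0193]), array([0.6089, 0.02  , 0.1191]))
f3 (56, array([ 0.6531, -0.0241,  0.0072]), array([ 0.6527, -0.0239,  0.1431]))
neck (271, array([0.5093, 0.2681, 0.0197]), array([0.5093, 0.2676, 0.0803]))
shoulder (613, array([0.5091, 0.2683, 0.0388]), array([0.5091, 0.2706, 0.0611]))
spray (295, array([0.5829, 0.2633, 0.0195]), array([0.5819, 0.2628, 0.1296]))
tincap None
----
capb (259, array([ 0.4979, -0.2444,  0.0215]), array([ 0.5026, -0.2438,  0.1248]))
f1 (68, array([ 0.5687, -0.2454,  0.0091]), array([ 0.5699, -0.2444,  0.1437]))
f2 (146, array([ 0.4379, -0.2564,  0.0141]), array([ 0.4405, -0.2563,  0.1444]))
capc (242, array([0.6113, 0.0188, 0.0203]), array([0.6128, 0.0167, 0.1206]))
f3 (62, array([ 0.6559, -0.026 ,  0.0079]), array([ 0.6571, -0.027 ,  0.1439]))
neck (198, array([0.5109, 0.2669, 0.0208]), array([0.5115, 0.2643, 0.0819]))
shoulder (321, array([0.5093, 0.2646, 0.0414]), array([0.516, 0.258, 0.062]))
spray (251, array([0.5831, 0.2628, 0.0207]), array([0.5853, 0.2596, 0.1305]))
tincap None
```

```bash
python3 - <<'E'
from h import *
A=np.array([.5095,.267])
for n in("top","scene"):
    z=np.load(n+"0.npz"); P=cloud(z["d"],z["K"],z["W"]); m=np.isfinite(P[...,0]); Q=P[m]
    d=Q[:,:2]-A; k=(np.hypot(*d.T)<.1)&(Q[:,2]>.066)&(np.hypot(*d.T)>.026)&(d[:,0]<.045); Q=Q[k]
    print(n,len(Q),Q.min(0).round(3),Q.max(0).round(3))
    for a in np.arange(.068,.135,.01):
        q=Q[(Q[:,2]>=a)&(Q[:,2]<a+.01)]
        if len(q)>2: print(a.round(3),len(q),np.percentile(q,5,0)[:2].round(3),np.median(q,0)[:2].round(3),np.percentile(q,95,0)[:2].round(3))
    # overview of other objects close to path
z=np.load("top0.npz"); cv2.imwrite("pics/tin.png",cv2.resize(z["im"][200:310,150:270],None,fx=5,fy=5,interpolation=2))
E
```

```text
top 470 [0.472 0.191 0.066] [0.536 0.287 0.131]
0.078 5 [0.48  0.195] [0.505 0.198] [0.515 0.201]
0.088 14 [0.477 0.193] [0.514 0.197] [0.525 0.223]
0.098 36 [0.473 0.194] [0.481 0.207] [0.524 0.23 ]
0.108 134 [0.476 0.193] [0.507 0.208] [0.522 0.226]
0.118 266 [0.483 0.194] [0.498 0.209] [0.515 0.225]
0.128 10 [0.494 0.216] [0.502 0.223] [0.512 0.226]
scene 400 [0.475 0.188 0.066] [0.542 0.294 0.134]
0.068 14 [0.499 0.225] [0.512 0.229] [0.536 0.259]
0.078 6 [0.485 0.195] [0.5   0.196] [0.515 0.2  ]
0.088 21 [0.501 0.192] [0.522 0.203] [0.526 0.221]
0.098 45 [0.483 0.19 ] [0.522 0.2  ] [0.527 0.22 ]
0.108 90 [0.485 0.19 ] [0.519 0.205] [0.525 0.22 ]
0.118 183 [0.484 0.191] [0.504 0.206] [0.518 0.221]
0.128 20 [0.493 0.193] [0.502 0.208] [0.508 0.222]
```

View pics/tin.png

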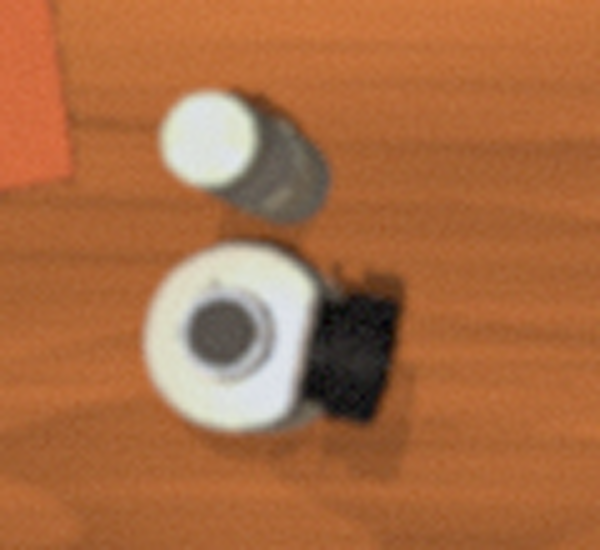

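The crop shows the tin cap lying on its side. Its top face is near px (388,360) of the crop, about 9° off world −y from the tin axis, so the strap is near 1.6 rad. I'll go outside the cap's top face with the fingers shut.

Request:
step_arm(
  commands=[
    {"fingers":1,"dx":-0.05,"dy":-0.043,"dz":0.0,"roll":-3},
    {"fingers":1,"dx":-0.41,"dy":-0.352,"dz":0.04,"roll":-10},
    {"fingers":1,"dx":-0.41,"dy":-0.352,"dz":0.04,"roll":-10},
    {"fingers":1,"dx":-0.41,"dy":-0.352,"dz":0.04,"roll":-10},
    {"fingers":1,"dx":-0.41,"dy":-0.352,"dz":0.04,"roll":-10},
    {"fingers":1,"dx":-0.41,"dy":-0.352,"dz":0.04,"roll":-10},
    {"fingers":1,"dx":-0.41,"dy":-0.352,"dz":0.04,"roll":-10},
    {"fingers":1,"dx":-0.41,"dy":-0.352,"dz":0.04,"roll":-10},
  ],
  squeeze=80,
)

```text
time: 1.1
tool_pos: [0.4732, 0.2037, 0.1944]
tcp_rot: [-0.254, -3.131, -0.0]
wrist_force: [0.7, 0.3, 0.4]
width: -0.003
grip_force: 0.0
```

Request:
step_arm(
  commands=[
    {"fingers":1,"dx":0,"dy":0,"dz":0,"roll":0},
    {"fingers":1,"dx":0,"dy":0,"dz":0,"roll":0},
  ],
)

```text
time: 1.35
tool_pos: [0.4724, 0.2055, 0.1944]
tcp_rot: [-0.257, -3.13, -0.0]
wrist_force: [-0.2, 0.1, 0.1]
width: 0.0
grip_force: 0.0
```

Request:
step_arm(
  commands=[
    {"fingers":1,"dx":-0.027,"dy":-0.034,"dz":0.0},
    {"fingers":1,"dx":-0.027,"dy":-0.034,"dz":0.04},
    {"fingers":1,"dx":-0.027,"dy":-0.034,"dz":0.082},
    {"fingers":1,"dx":-0.027,"dy":-0.034,"dz":0.082},
    {"fingers":1,"dx":-0.027,"dy":-0.034,"dz":0.082},
  ],
)

```text
invalid input
```

Request:
step_arm(
  commands=[
    {"fingers":1,"dy":0.01},
    {"fingers":1,"dy":0.02},
    {"fingers":1,"dy":0.03},
    {"fingers":1,"dy":0.038},
    {"fingers":1,"dy":0.046},
    {"fingers":1,"dy":0.054},
    {"fingers":1,"dy":0.06},
  ],
)

```text
invalid input
```

Request:
step_arm(
  commands=[
    {"fingers":1,"dx":-0.027,"dy":-0.034,"dz":0.0,"roll":0},
    {"fingers":1,"dx":-0.027,"dy":-0.034,"dz":0.04,"roll":0},
    {"fingers":1,"dx":-0.027,"dy":-0.034,"dz":0.082,"roll":0},
    {"fingers":1,"dx":-0.027,"dy":-0.034,"dz":0.082,"roll":0},
    {"fingers":1,"dx":-0.027,"dy":-0.034,"dz":0.082,"roll":0},
  ],
)

```text
time: 1.98
tool_pos: [0.4942, 0.1691, 0.114]
tcp_rot: [0.251, 3.13, 0.001]
wrist_force: [-0.3, 0.4, -0.3]
width: -0.0
grip_force: 0.0
```

Request:
step_arm(
  commands=[
    {"fingers":1,"dx":0,"dy":0.01,"dz":0,"roll":0},
    {"fingers":1,"dx":0,"dy":0.02,"dz":0,"roll":0},
    {"fingers":1,"dx":0,"dy":0.03,"dz":0,"roll":0},
    {"fingers":1,"dx":0,"dy":0.038,"dz":0,"roll":0},
    {"fingers":1,"dx":0,"dy":0.046,"dz":0,"roll":0},
    {"fingers":1,"dx":0,"dy":0.054,"dz":0,"roll":0},
    {"fingers":1,"dx":0,"dy":0.06,"dz":0,"roll":0},
  ],
)

```text
time: 2.85
tool_pos: [0.504, 0.2277, 0.1132]
tcp_rot: [0.254, 3.131, 0.001]
wrist_force: [0.1, -1.1, 5.8]
width: 0.002
grip_force: 2.0
```

Request:
step_arm(
  commands=[
    {"fingers":1,"dx":0,"dy":0.008,"dz":0,"roll":0},
    {"fingers":1,"dx":0,"dy":0.016,"dz":0,"roll":0},
    {"fingers":1,"dx":0,"dy":0.024,"dz":0.002,"roll":0},
    {"fingers":1,"dx":0,"dy":0.032,"dz":0.005,"roll":0},
    {"fingers":1,"dx":0,"dy":0.04,"dz":0.009,"roll":0},
    {"fingers":1,"dx":0,"dy":0.046,"dz":0.012,"roll":0},
    {"fingers":1,"dx":0,"dy":0.05,"dz":0.014,"roll":0},
  ],
)

```text
time: 3.72
tool_pos: [0.5116, 0.2766, 0.0984]
tcp_rot: [-0.254, -3.131, 0.0]
wrist_force: [-0.2, -2.0, 3.4]
width: -0.001
grip_force: 1.5
```

Request:
step_arm(
  commands=[
    {"fingers":1,"dx":0,"dy":0.001,"dz":0.001,"roll":0},
    {"fingers":1,"dx":0,"dy":0.002,"dz":0.0015,"roll":0},
    {"fingers":1,"dx":0,"dy":0.002,"dz":0.0015,"roll":0},
  ],
)

```text
time: 4.1
tool_pos: [0.5119, 0.2773, 0.0981]
tcp_rot: [-0.254, -3.131, 0.003]
wrist_force: [-3.0, -3.8, 6.6]
width: 0.0
grip_force: 3.2
```

Request:
step_arm(
  commands=[
    {"fingers":1,"dx":0,"dy":0,"dz":-0.03,"roll":0},
    {"fingers":1,"dx":0,"dy":0,"dz":-0.09,"roll":0},
    {"fingers":-1,"dx":0,"dy":-0.02,"dz":-0.14,"roll":0},
    {"fingers":-1,"dx":0,"dy":-0.02,"dz":-0.14,"roll":0},
    {"fingers":-1,"dx":0,"dy":-0.02,"dz":-0.14,"roll":0},
  ],
)

```text
time: 4.72
tool_pos: [0.5086, 0.2584, 0.2371]
tcp_rot: [0.255, 3.131, 0.001]
wrist_force: [1.6, 0.3, 0.3]
width: 0.635
grip_force: 0.0
```

```bash
python3 - <<'E'
from h import *
s=read_state(); print(s["tool_pos"],s["q"].round(3) if hasattr(s["q"],"round") else s["q"])
ims=[]
for n in("top","wrist"):
    im,d,K,W=snap(n); P=cloud(d,K,W); Q=P[np.isfinite(P[...,0])]
    k=(np.hypot(Q[:,0]-.51,Q[:,1]-.267)<.032)&(Q[:,2]>.086)&(Q[:,2]<.12); q=Q[k]
    if len(q)<20: print(n,len(q)); ims.append(im); continue
    A=np.c_[q[:,:2]-[.5095,.267],np.ones(len(q))]; h=q[:,2]
    for _ in range(5):
        c,*_r=np.linalg.lstsq(A,h,rcond=None); r=h-A@c; g=abs(r)<.003; A,h,q=A[g],h[g],q[g]
    print(n,len(q),c.round(4),cv2.minEnclosingCircle(q[:,:2].astype(np.float32)))
    ims.append(im)
cv2.imwrite("pics/wr1.png",ims[1])
E
```

```text
[0.5085602  0.25840797 0.23707476] [ 0.426  0.063  1.825  0.     1.253 -0.982]
top 148 [0.0089 0.0614 0.0981] ((0.5087478160858154, 0.26755744218826294), 0.026111168786883354)
wrist 3088 [0.0031 0.0038 0.0986] ((0.5105065703392029, 0.2674853503704071), 0.026270775124430656)
```

View pics/wr1.png

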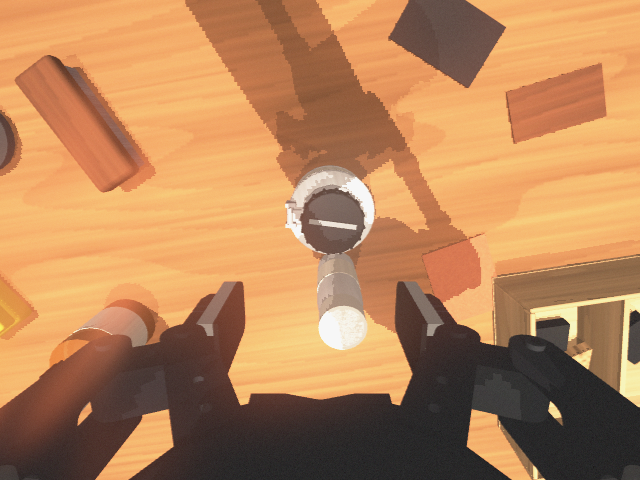

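The wrist view shows the cap level on the neck at px (333,222), with the hinge at (291,213) and the spray upright at (343,327). The plane fit gives the cap centre as (0.510, 0.2675), top at z 0.0986. I'll grip it and screw in two strokes.

Request:
step_arm(
  commands=[
    {"fingers":-0.55,"dx":0,"dy":0.009,"dz":0.03,"roll":-10},
    {"fingers":-0.55,"dx":0,"dy":0.009,"dz":0.06,"roll":-20},
    {"fingers":-0.55,"dx":0,"dy":0.009,"dz":0.08,"roll":-30},
    {"fingers":-0.55,"dx":0,"dy":0.009,"dz":0.1,"roll":-40},
    {"fingers":-0.55,"dx":0,"dy":0.009,"dz":0.13,"roll":-40},
    {"fingers":-0.55,"dx":0,"dy":0.009,"dz":0.16,"roll":-40},
    {"fingers":-0.55,"dx":0,"dy":0.009,"dz":0.16,"roll":-40},
    {"fingers":1,"dx":0,"dy":0.009,"dz":0.16,"roll":-40},
  ],
  squeeze=60,
)

```text
time: 5.82
tool_pos: [0.51, 0.2675, 0.0771]
tcp_rot: [0.832, -3.029, 0.0]
wrist_force: [0.3, 2.7, 1.0]
width: 0.577
grip_force: 10.5
```

Request:
step_arm(
  commands=[
    {"fingers":1,"dx":0,"dy":0,"dz":0,"roll":0},
    {"fingers":1,"dx":0,"dy":0,"dz":0,"roll":0},
    {"fingers":1,"dx":0,"dy":0,"dz":0,"roll":0},
    {"fingers":1,"dx":0,"dy":0,"dz":0,"roll":0},
  ],
)

```text
time: 6.32
tool_pos: [0.51, 0.2675, 0.0776]
tcp_rot: [0.831, -3.029, -0.0]
wrist_force: [-2.8, 0.6, -0.3]
width: 0.567
grip_force: 62.3
```

Request:
step_arm(
  commands=[
    {"fingers":1,"dx":0,"dy":0,"dz":0.0005,"roll":10},
    {"fingers":1,"dx":0,"dy":0,"dz":0.001,"roll":20},
    {"fingers":1,"dx":0,"dy":0,"dz":0.0015,"roll":30},
    {"fingers":1,"dx":0,"dy":0,"dz":0.002,"roll":40},
    {"fingers":1,"dx":0,"dy":0,"dz":0.0026,"roll":50},
    {"fingers":1,"dx":0,"dy":0,"dz":0.0031,"roll":60},
    {"fingers":1,"dx":0,"dy":0,"dz":0.0036,"roll":70},
    {"fingers":1,"dx":0,"dy":0,"dz":0.0042,"roll":80},
  ],
)

```text
time: 7.32
tool_pos: [0.5102, 0.268, 0.0735]
tcp_rot: [-1.318, -2.852, -0.002]
wrist_force: [-3.8, 1.8, -1.4]
width: 0.56
grip_force: 62.2
```

```bash
python3 -c "
from h import *
s=read_state();print(s['torque'],s['wrist_force'],s['q'])"
```

```text
[0.391496   0.56017239 0.15402884] [-3.81846469  1.81416117 -1.42864416] [ 4.40021843e-01  2.26722119e-01  1.96279705e+00  1.01914097e-03
  9.51383052e-01 -2.65432585e-01]
```

Request:
step_arm(
  commands=[
    {"fingers":-0.45,"dx":0,"dy":0,"dz":0,"roll":0},
    {"fingers":-0.45,"dx":0,"dy":0,"dz":0,"roll":0},
    {"fingers":-0.45,"dx":0,"dy":0,"dz":0,"roll":-10},
    {"fingers":-0.45,"dx":0,"dy":0,"dz":0,"roll":-20},
    {"fingers":-0.45,"dx":0,"dy":0,"dz":0,"roll":-30},
    {"fingers":-0.45,"dx":0,"dy":0,"dz":0,"roll":-40},
    {"fingers":-0.45,"dx":0,"dy":0,"dz":0,"roll":-50},
    {"fingers":-0.45,"dx":0,"dy":0,"dz":0,"roll":-60},
  ],
)

```text
time: 8.32
tool_pos: [0.5112, 0.2675, 0.0737]
tcp_rot: [-0.305, 3.125, 0.0]
wrist_force: [0.5, 0.2, -0.2]
width: 0.721
grip_force: 0.0
```

Request:
step_arm(
  commands=[
    {"fingers":-0.45,"dx":0,"dy":0,"dz":0,"roll":-10},
    {"fingers":-0.45,"dx":0,"dy":0,"dz":0,"roll":-20},
    {"fingers":-0.45,"dx":0,"dy":0,"dz":0,"roll":-20},
    {"fingers":1,"dx":0,"dy":0,"dz":0,"roll":-20},
    {"fingers":1,"dx":0,"dy":0,"dz":0,"roll":-20},
    {"fingers":1,"dx":0,"dy":0,"dz":0,"roll":-20},
    {"fingers":1,"dx":0,"dy":0,"dz":0,"roll":-20},
  ],
)

```text
time: 9.2
tool_pos: [0.5106, 0.2679, 0.0737]
tcp_rot: [-0.831, 3.029, 0.001]
wrist_force: [-1.1, 3.4, 5.1]
width: 0.564
grip_force: 61.3
```

Request:
step_arm(
  commands=[
    {"fingers":1,"dx":0,"dy":0,"dz":0.0005,"roll":10},
    {"fingers":1,"dx":0,"dy":0,"dz":0.001,"roll":20},
    {"fingers":1,"dx":0,"dy":0,"dz":0.0015,"roll":30},
    {"fingers":1,"dx":0,"dy":0,"dz":0.002,"roll":40},
    {"fingers":1,"dx":0,"dy":0,"dz":0.0026,"roll":50},
    {"fingers":1,"dx":0,"dy":0,"dz":0.0031,"roll":60},
  ],
)

```text
time: 9.95
tool_pos: [0.5106, 0.2676, 0.0705]
tcp_rot: [0.802, 3.037, 0.001]
wrist_force: [-1.0, 2.0, 4.1]
width: 0.562
grip_force: 61.2
```

```bash
python3 -c "
from h import *
s=read_state();print(s['torque'],s['wrist_force'],s['q'])"
```

```text
[0.23352647 0.21421752 0.10483477] [-1.00417641  1.95695125  4.13618862] [ 4.39577774e-01  2.30558997e-01  1.96442773e+00 -2.67975195e-04
  9.45672430e-01 -6.14364372e-01]
```

Request:
step_arm(
  commands=[
    {"fingers":1,"dx":0,"dy":0,"dz":0.0003,"roll":5},
    {"fingers":1,"dx":0,"dy":0,"dz":0.0005,"roll":10},
    {"fingers":1,"dx":0,"dy":0,"dz":0.0005,"roll":14},
    {"fingers":1,"dx":0,"dy":0,"dz":0.0005,"roll":14},
  ],
)

```text
time: 10.45
tool_pos: [0.5085, 0.2698, 0.0702]
tcp_rot: [-1.16, -2.915, -0.004]
wrist_force: [-9.0, 9.8, 8.4]
width: 0.56
grip_force: 68.8
```

```bash
python3 -c "
from h import *
s=read_state();print(s['torque'],s['wrist_force'],s['q'])"
```

```text
[ 1.35587851  1.04056763 -0.15307916] [-9.00054698  9.77511595  8.41483255] [ 0.44171405  0.2306109   1.9651017   0.00557545  0.94693841 -0.37476617]
```

Request:
step_arm(
  commands=[
    {"fingers":-0.45,"dx":0,"dy":0,"dz":-0.0005,"roll":-2},
    {"fingers":-0.45,"dx":0,"dy":0,"dz":-0.0005,"roll":-2},
    {"fingers":-0.45,"dx":0,"dy":0,"dz":-0.03,"roll":-2},
    {"fingers":-0.45,"dx":0,"dy":0,"dz":-0.08,"roll":-2},
    {"fingers":-0.45,"dx":0,"dy":0,"dz":-0.13,"roll":-2},
    {"fingers":-0.45,"dx":0,"dy":0,"dz":-0.16,"roll":-2},
    {"fingers":-0.45,"dx":0,"dy":0,"dz":-0.16,"roll":-2},
  ],
)

```text
time: 11.32
tool_pos: [0.5124, 0.2677, 0.2328]
tcp_rot: [1.107, 2.935, 0.007]
wrist_force: [-0.4, -0.6, -1.5]
width: 0.727
grip_force: 0.0
```

```bash
python3 - <<'E'
from h import *
s=read_state(); print(s["tool_pos"],s["tcp_rot"],s["q"])
im,d,K,W=snap("wrist"); P=cloud(d,K,W); Q=P[np.isfinite(P[...,0])]
for nm,c,z0,z1 in(("cap",(.51,.267),.08,.12),("spray",(.583,.263),.12,.14)):
    q=Q[(np.hypot(Q[:,0]-c[0],Q[:,1]-c[1])<.03)&(Q[:,2]>z0)&(Q[:,2]<z1)]
    m=np.median(q[:,2]); q=q[abs(q[:,2]-m)<.003]; print(nm,len(q),m,cv2.minEnclosingCircle(q[:,:2].astype(np.float32)))
cv2.imwrite("pics/wr2.png",im)
E
```

```text
[0.51237168 0.26770769 0.23277588] [1.10725586 2.93476295 0.00652577] [ 4.38754827e-01  7.65069457e-02  1.81875638e+00 -6.42121499e-04
  1.23993604e+00 -4.10281694e-01]
cap 3036 0.0918091303905263 ((0.510215163230896, 0.26747846603393555), 0.026267211884260178)
spray 1679 0.12988446741920529 ((0.5839002132415771, 0.2637770473957062), 0.01913599856197834)
```

View pics/wr2.png

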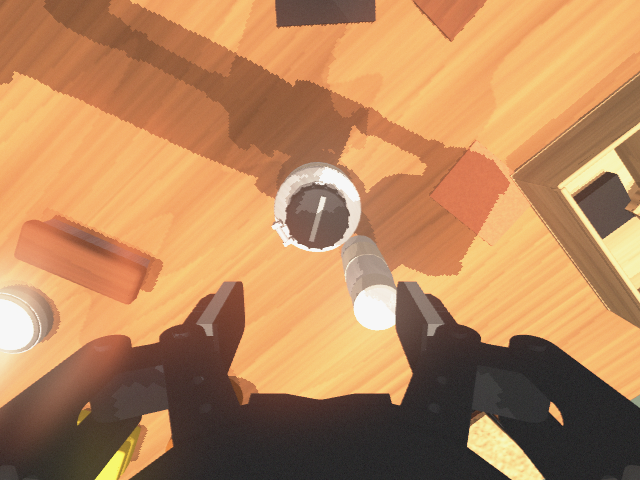

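The cap top is now at 0.0918 (it was 0.0986). Together with the bar's turn in the image, about 130°, this suggests it's a bit short of home. I'll do one more stroke with a stronger grip.

Request:
step_arm(
  commands=[
    {"fingers":-0.45,"dx":0.0015,"dy":-0.0015,"dz":0.04,"roll":-10},
    {"fingers":-0.45,"dx":0.0015,"dy":-0.0015,"dz":0.08,"roll":-20},
    {"fingers":-0.45,"dx":0.0015,"dy":-0.0015,"dz":0.12,"roll":-30},
    {"fingers":-0.45,"dx":0.0015,"dy":-0.0015,"dz":0.162,"roll":-40},
    {"fingers":-0.45,"dx":0.0015,"dy":-0.0015,"dz":0.162,"roll":-45},
    {"fingers":-0.45,"dx":0.0015,"dy":-0.0015,"dz":0.162,"roll":-45},
    {"fingers":1,"dx":0.0015,"dy":-0.0015,"dz":0.162,"roll":-45},
    {"fingers":1,"dx":0.0015,"dy":-0.0015,"dz":0.162,"roll":-45},
  ],
  squeeze=100,
)

```text
time: 12.38
tool_pos: [0.5069, 0.2675, 0.0669]
tcp_rot: [0.1, -3.138, -0.001]
wrist_force: [-3.0, 3.5, -1.1]
width: 0.557
grip_force: 102.6
```

Request:
step_arm(
  commands=[
    {"fingers":1,"dx":0,"dy":0,"dz":0,"roll":0},
    {"fingers":1,"dx":0,"dy":0,"dz":0,"roll":0},
    {"fingers":1,"dx":0,"dy":0,"dz":0.0003,"roll":6},
    {"fingers":1,"dx":0,"dy":0,"dz":0.0006,"roll":12},
  ],
)

```text
time: 12.88
tool_pos: [0.5071, 0.2681, 0.0664]
tcp_rot: [-0.233, -3.131, -0.002]
wrist_force: [-4.1, 6.5, -2.3]
width: 0.553
grip_force: 102.8
```

```bash
python3 -c "
from h import *
s=read_state();print(s['torque'],s['wrist_force'],s['q'])"
```

```text
[1.18818134 0.54438162 0.15698917] [-4.08409323  6.50563833 -2.30593028] [ 0.44178315  0.23164152  1.9719769   0.00228011  0.93863263 -0.98156465]
```

Request:
step_arm(
  commands=[
    {"fingers":1,"dx":0,"dy":0,"dz":0.0003,"roll":6},
    {"fingers":1,"dx":0,"dy":0,"dz":0.0006,"roll":12},
  ],
)

```text
time: 13.12
tool_pos: [0.5092, 0.2683, 0.0664]
tcp_rot: [0.547, 3.09, 0.002]
wrist_force: [2.5, 7.2, -3.8]
width: 0.553
grip_force: 103.1
```

```bash
python3 -c "
from h import *
s=read_state();print(s['torque'],s['wrist_force'],s['q'],s['joint_torque'])"
```

```text
[ 1.33477769 -0.29690094  3.15624937] [ 2.49787506  7.1951852  -3.77141457] [ 4.42323239e-01  2.32508362e-01  1.97093784e+00 -1.30413389e-03
  9.34502381e-01 -7.77205132e-01] [ -6.16849378 -45.36194801 -29.60285962   0.25198298   1.59360129
   2.2687228 ]
```

The torque about z reached 3.2 N m, so the tin cap is hard against its stop. I'll release, lift and move to bottle_b.

Request:
step_arm(
  commands=[
    {"fingers":-0.45,"dx":0,"dy":0,"dz":0,"roll":-4},
    {"fingers":-0.45,"dx":0,"dy":0,"dz":0,"roll":-4},
    {"fingers":-0.45,"dx":0,"dy":0,"dz":-0.04,"roll":-4},
    {"fingers":-0.45,"dx":0,"dy":0,"dz":-0.1,"roll":-4},
    {"fingers":-0.45,"dx":0,"dy":0,"dz":-0.16,"roll":0},
    {"fingers":-0.45,"dx":0,"dy":0,"dz":-0.17,"roll":0},
    {"fingers":-0.45,"dx":0,"dy":0,"dz":-0.17,"roll":0},
  ],
)

```text
time: 14.0
tool_pos: [0.5088, 0.2671, 0.2373]
tcp_rot: [0.554, 3.09, 0.002]
wrist_force: [-0.1, -0.8, -0.1]
width: 0.725
grip_force: 0.0
```

```bash
python3 - <<'E'
from h import *
s=read_state(); print(s["tool_pos"],s["tcp_rot"],s["q"])
im,d,K,W=snap("wrist"); P=cloud(d,K,W); Q=P[np.isfinite(P[...,0])]
for nm,c,z0,z1 in(("cap",(.51,.267),.08,.12),("spray",(.583,.263),.12,.14)):
    q=Q[(np.hypot(Q[:,0]-c[0],Q[:,1]-c[1])<.03)&(Q[:,2]>z0)&(Q[:,2]<z1)]
    m=np.median(q[:,2]); q=q[abs(q[:,2]-m)<.003]; print(nm,len(q),m,cv2.minEnclosingCircle(q[:,:2].astype(np.float32)))
E
```

```text
[0.50875568 0.26709891 0.23731793] [5.54381696e-01 3.08998079e+00 1.54263037e-03] [ 4.40415591e-01  6.95646220e-02  1.81771111e+00 -5.43730710e-04
  1.25189425e+00 -7.75162929e-01]
cap 2928 0.09141471208112467 ((0.5103147625923157, 0.2675187885761261), 0.026416856795549393)
spray 1744 0.1299446515633382 ((0.5833976864814758, 0.2636231780052185), 0.018902016803622246)
```

Request:
step_arm(
  commands=[
    {"fingers":-0.45,"dx":-0.02,"dy":-0.058,"dz":0,"roll":10},
    {"fingers":-0.45,"dx":-0.04,"dy":-0.116,"dz":0,"roll":20},
    {"fingers":-0.45,"dx":-0.06,"dy":-0.174,"dz":0,"roll":30},
    {"fingers":-0.45,"dx":-0.08,"dy":-0.232,"dz":0,"roll":40},
    {"fingers":-0.45,"dx":-0.1,"dy":-0.29,"dz":0,"roll":50},
    {"fingers":-0.45,"dx":-0.12,"dy":-0.348,"dz":0,"roll":60},
    {"fingers":-0.45,"dx":-0.14,"dy":-0.406,"dz":0,"roll":70},
    {"fingers":-0.45,"dx":-0.164,"dy":-0.484,"dz":0,"roll":80},
  ],
)

```text
time: 15.05
tool_pos: [0.4932, -0.2259, 0.2331]
tcp_rot: [-2.415, -2.003, 0.003]
wrist_force: [0.9, 2.1, -0.1]
width: 0.729
grip_force: 0.0
```

```bash
python3 -c "
from h import *
s=read_state();print(s['tool_pos'],s['tcp_rot'],s['q'])"
```

```text
[ 0.49320297 -0.22587255  0.23310427] [-2.41465059 -2.00285397  0.00294677] [-4.75378990e-01  1.50858276e-02  1.88224435e+00 -2.30470856e-06
  1.24904784e+00 -2.89476926e-01]
```

Request:
step_arm(
  commands=[
    {"fingers":-0.3,"dx":-0.015,"dy":0.007,"dz":0,"roll":10},
    {"fingers":-0.3,"dx":-0.015,"dy":0.007,"dz":0,"roll":20},
    {"fingers":-0.3,"dx":-0.015,"dy":0.007,"dz":0,"roll":30},
    {"fingers":-0.3,"dx":-0.015,"dy":0.007,"dz":0,"roll":30},
  ],
)

```text
time: 15.55
tool_pos: [0.4977, -0.2401, 0.2332]
tcp_rot: [-2.846, -1.32, 0.005]
wrist_force: [-0.0, -0.4, -0.2]
width: 0.65
grip_force: 0.0
```

```bash
cat > b.py <<'E'
from h import *
import sys
s=read_state(); print(s["tool_pos"],s["tcp_rot"],s["q"])
im,d,K,W=snap("wrist"); P=cloud(d,K,W); Q=P[np.isfinite(P[...,0])]
for nm,c,z0,z1 in(("cap",(.497,-.241),.112,.132),("f1",(.566,-.242),.135,.15),("f2",(.435,-.254),.135,.15)):
    q=Q[(np.hypot(Q[:,0]-c[0],Q[:,1]-c[1])<.03)&(Q[:,2]>z0)&(Q[:,2]<z1)]
    if len(q)<9: print(nm,len(q)); continue
    m=np.median(q[:,2]); q=q[abs(q[:,2]-m)<.003]; print(nm,len(q),m,cv2.minEnclosingCircle(q[:,:2].astype(np.float32)))
cv2.imwrite(sys.argv[1],im)
E
python3 b.py pics/b1.png
```

```text
[ 0.49773709 -0.2400634   0.23319738] [-2.84617137 -1.32036685  0.00509879] [-4.94363420e-01  3.49755645e-02  1.86170662e+00 -1.78276263e-04
  1.25011155e+00  2.07767673e-01]
cap 1982 0.12371407181422578 ((0.4990256428718567, -0.24251605570316315), 0.019349567592144012)
f1 451 0.14478623128633566 ((0.5672812461853027, -0.24276262521743774), 0.007396419066935778)
f2 913 0.14465536478793994 ((0.43641310930252075, -0.25446492433547974), 0.012834138236939907)
```

View pics/b1.png

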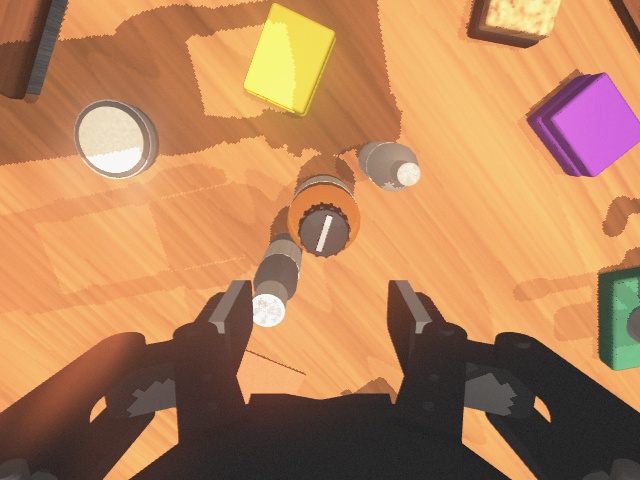

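The wrist view shows bottle_b's cap at px (323,232), flask2 at (268,310) and flask1 at (408,174). The cap measures (0.499, −0.2425) with its top at 0.124, so it's at about 1.0 rad. I'll descend and grip.

Request:
step_arm(
  commands=[
    {"fingers":-0.3,"dx":-0.001,"dy":0.0025,"dz":0.03,"roll":0},
    {"fingers":-0.3,"dx":-0.001,"dy":0.0025,"dz":0.07,"roll":0},
    {"fingers":-0.3,"dx":-0.001,"dy":0.0025,"dz":0.11,"roll":0},
    {"fingers":-0.3,"dx":-0.001,"dy":0.0025,"dz":0.131,"roll":0},
    {"fingers":-0.3,"dx":-0.001,"dy":0.0025,"dz":0.131,"roll":0},
    {"fingers":1,"dx":-0.001,"dy":0.0025,"dz":0.131,"roll":0},
    {"fingers":1,"dx":-0.001,"dy":0.0025,"dz":0.131,"roll":0},
    {"fingers":1,"dx":-0.001,"dy":0.0025,"dz":0.131,"roll":0},
  ],
)

```text
time: 16.6
tool_pos: [0.4995, -0.2418, 0.1067]
tcp_rot: [-2.848, -1.32, 0.002]
wrist_force: [-5.7, 4.5, 3.3]
width: 0.379
grip_force: 98.9
```

Request:
step_arm(
  commands=[
    {"fingers":1,"dx":0,"dy":0,"dz":0,"roll":0},
    {"fingers":1,"dx":0,"dy":0,"dz":0,"roll":0},
    {"fingers":1,"dx":0,"dy":0,"dz":0.0005,"roll":10},
    {"fingers":1,"dx":0,"dy":0,"dz":0.001,"roll":20},
    {"fingers":1,"dx":0,"dy":0,"dz":0.0015,"roll":30},
    {"fingers":1,"dx":0,"dy":0,"dz":0.002,"roll":40},
    {"fingers":1,"dx":0,"dy":0,"dz":0.0026,"roll":50},
    {"fingers":1,"dx":0,"dy":0,"dz":0.0031,"roll":60},
  ],
)

```text
time: 17.6
tool_pos: [0.4998, -0.2428, 0.1036]
tcp_rot: [3.128, -0.289, -0.002]
wrist_force: [-2.8, 1.6, 2.0]
width: 0.384
grip_force: 99.0
```

Request:
step_arm(
  commands=[
    {"fingers":1,"dx":0,"dy":0,"dz":0.0005,"roll":10},
    {"fingers":1,"dx":0,"dy":0,"dz":0.001,"roll":18},
    {"fingers":1,"dx":0,"dy":0,"dz":0.001,"roll":24},
  ],
)

```text
time: 17.98
tool_pos: [0.4997, -0.2432, 0.1024]
tcp_rot: [3.0, -0.929, -0.002]
wrist_force: [-4.4, -0.2, 0.3]
width: 0.382
grip_force: 99.2
```

```bash
python3 -c "
from h import *
s=read_state();print(s['torque'],s['wrist_force'],s['q'])"
```

```text
[-0.07953217  0.68335586  0.16276984] [-4.41393872 -0.20781188  0.30413129] [-4.96931790e-01  1.56891576e-01  1.98536262e+00 -1.62290326e-03
  1.00026071e+00  1.67544100e+00]
```

Request:
step_arm(
  commands=[
    {"fingers":1,"dx":0,"dy":0,"dz":0.0003,"roll":5},
    {"fingers":1,"dx":0,"dy":0,"dz":0.0005,"roll":10},
  ],
)

```text
time: 18.23
tool_pos: [0.4995, -0.2433, 0.102]
tcp_rot: [2.909, -1.182, -0.002]
wrist_force: [-4.6, -0.2, 2.2]
width: 0.384
grip_force: 99.4
```

```bash
python3 -c "
from h import *
s=read_state();print(s['torque'],s['wrist_force'],s['q'])"
```

```text
[0.04222988 0.80679089 1.54835048] [-4.60124941 -0.16498316  2.18413196] [-0.49680582  0.1574034   1.98561524 -0.00251727  0.99961437  1.84722741]
```

Request:
step_arm(
  commands=[
    {"fingers":1,"dx":0,"dy":0,"dz":0.0003,"roll":5},
    {"fingers":1,"dx":0,"dy":0,"dz":0.0003,"roll":7},
  ],
)

```text
time: 18.48
tool_pos: [0.5016, -0.246, 0.1022]
tcp_rot: [2.829, -1.355, 0.009]
wrist_force: [-1.0, -9.0, -3.8]
width: 0.381
grip_force: 101.5
```

```bash
python3 -c "
from h import *
s=read_state();print(s['torque'],s['wrist_force'],s['q'])"
```

```text
[-1.66346196  0.09359795  0.37202484] [-1.03285609 -9.02433753 -3.76846681] [-0.49764893  0.15832253  1.98419617 -0.00556933  0.99323652  1.96981656]
```

Request:
step_arm(
  commands=[
    {"fingers":-0.15,"dx":0,"dy":0,"dz":0,"roll":-3},
    {"fingers":-0.15,"dx":0,"dy":0,"dz":0,"roll":-3},
    {"fingers":-0.15,"dx":0,"dy":0,"dz":-0.03,"roll":-3},
    {"fingers":-0.15,"dx":0,"dy":0,"dz":-0.08,"roll":-3},
    {"fingers":-0.15,"dx":0,"dy":0,"dz":-0.13,"roll":-3},
    {"fingers":-0.15,"dx":0,"dy":0,"dz":-0.14,"roll":-3},
    {"fingers":-0.15,"dx":0,"dy":0,"dz":-0.14,"roll":-3},
  ],
)

```text
time: 19.35
tool_pos: [0.5012, -0.2432, 0.242]
tcp_rot: [2.866, -1.286, 0.005]
wrist_force: [1.0, -0.3, -0.0]
width: 0.577
grip_force: 0.0
```

```bash
python3 b.py pics/b2.png; python3 - <<'E'
from h import *
from workcell import *
Z=np.load("top0.npz"); im,d,K,W=snap("top"); cv2.imwrite("pics/end.png",im)
df=cv2.absdiff(im,Z["im"]).max(2); print((df>40).sum())
P=cloud(d,K,W); Q=P[np.isfinite(P[...,0])]
for nm,c,z0,z1 in(("capc",(.61,.02),.112,.13),("f3",(.653,-.024),.135,.15),("spray",(.583,.263),.12,.14),("tincap",(.51,.267),.085,.1),("capb",(.498,-.242),.11,.13),("f1",(.566,-.242),.135,.15),("f2",(.435,-.254),.135,.15)):
    q=Q[(np.hypot(Q[:,0]-c[0],Q[:,1]-c[1])<.03)&(Q[:,2]>z0)&(Q[:,2]<z1)]; print(nm,len(q),q.mean(0) if len(q) else 0)
E
```

```text
[ 0.50124511 -0.24319236  0.24197786] [ 2.86634504 -1.28553931  0.00497551] [-4.96472683e-01  3.24580016e-02  1.84796110e+00  7.64799592e-05
  1.25800244e+00  1.91750233e+00]
cap 1791 0.1190539868187395 ((0.49895912408828735, -0.24276475608348846), 0.019374733790755272)
f1 408 0.1448912127173952 ((0.5674099326133728, -0.24292975664138794), 0.007369940634816885)
f2 507 0.14464376471037454 ((0.4369264841079712, -0.2554764151573181), 0.01278849970549345)
60099
capc 268 [0.60881524 0.01991733 0.11920963]
f3 51 [ 0.65295297 -0.02416718  0.144658  ]
spray 297 [0.58181605 0.26270244 0.12959429]
tincap 490 [0.50884936 0.2674901  0.09135757]
capb 295 [ 0.49721163 -0.24103194  0.11927334]
f1 0 0
f2 53 [ 0.43758032 -0.246267    0.14466764]
```

View pics/b2.png

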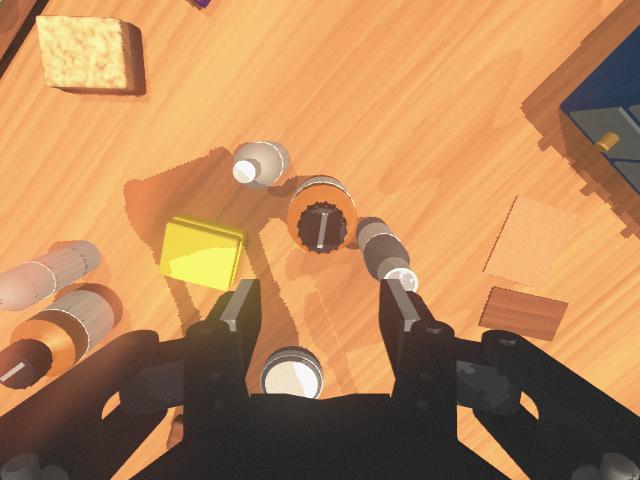

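View pics/end.png

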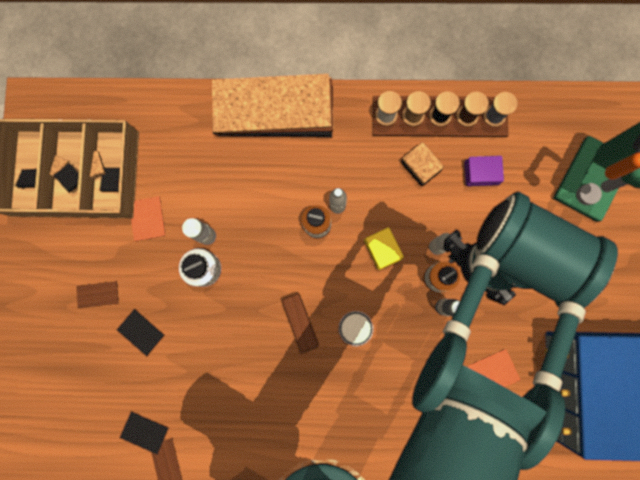

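The pictures show both caps seated: bottle_b's at px (323,228) in the wrist view, top at 0.119, and the tin cap at (198,267) in the top view, top at 0.0914. All flasks and loose items are in place, and the arm is clear of everything. I'll hand in the job.

```bash
python3 -c "
from workcell import finish_job
print(finish_job())"
```

```text
the job is handed in; nothing more can be done
None
```

The tin's cap is swung over and screwed to its stop, bottle_b's cap is home too (tops at about 91.4 mm and 119 mm), bottle_c was not touched, the spray and flasks measured and the rest looked in place in the last pictures, and the job was handed in at about 20 s with no verdict returned.

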